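# Snap the fan into the cooler's spring clips

## Robot

A 6-joint arm with a two-finger parallel gripper is mounted at the origin on the work surface. World frame = base frame: x ahead of the robot, y to its left, z up, the work surface at z = 0. Lengths are in m, angles in rad, forces in N, time in s.
With the tool pointing down it reaches from about 0.275 to 0.75 m from the base axis. Payload 10.2 kg.
Tool frame: the origin (TCP) lies at the very end of the fingers, on their centre line; the grasp point (between the pads) lies 19 mm behind it; z points along the fingers, y is the line along which they close (so a half turn about z gives the same grasp; the last joint's range is limited). The gripper opens to 85 mm and grips with 20 to 120 N. Pads are 22 mm wide; open, the fingers measure 114 mm over their backs; the gripper's body (76 mm by 85 mm) begins 54 mm behind the grasp point. The pads swing forward as they close: fully open they stand 13 mm farther back than shut.
Start: joints at [1.069, 0.313, 1.498, -0, 1.331, -0.223], TCP at [0.144, 0.505, 0.231] pointing down, gripper open.
Joint ranges: [-2.94, 2.94], [-0.97, 2.17], [0.19, 2.56], [-1.23, 4.37], [0.02, 3.11], [-2.88, 2.88]. Speed limits (rad/s): [2.39, 2.39, 3.01, 3.14, 3.14, 3.14].

## Interface

Orientations are given as a unit quaternion [x, y, z, w].
In Python, from workcell import sense, grab_frame, camera_params, hand_in gives the robot as it stands.
- The arm moves only by the shell command python3 -m crank 'ROWS' [OPENING] [FORCE]. ROWS is text: rows parted by semicolons, each of 6 numbers parted by spaces: the shift along the tool's x, y, z in mm, then the turn, a rotation vector about the tool's x, y, z in rad. In form: x y z rx ry rz; .... A call has 1 to 5 rows; each row shifts and turns the commanded pose from where the row before left it, along the tool's axes as they then stand; what a row does not reach is not made up. A row lasts 1/12 s, in which the tool goes at most 41.7 mm and 7.16 degrees, less where a joint would pass 70% of its speed; a pose out of reach is approached as far as the arm can. A call with a gripper value outside its range is refused whole. OPENING is the gripper command: -1 is shut, 1 is fully open, values between are in proportion, set as the call begins (- or left out, the last holds). The fingers move at their own pace and stop on an object; FORCE is the grip in N (left out, the last holds). Time passes only in rows, so rows that do not move let the fingers close. It gives the time, the measured TCP pose, the force, the opening and the grip force at its end, in the units of the state.
- sense(): the state, without advancing time (a new reading comes with each control period).
- grab_frame(name): name is "scene" or "top" or "wrist"; returns the picture (400x640x3 uint8, red, green, blue); there is no depth.
- camera_params(name): a dict with "mtx" (3x3 intrinsics, pixels), "k1" (the pictures are not rectified: a ray, as slopes to the right and down, at radius r is drawn at 1 + k1 r^2 times it, then the intrinsics apply), "eye" and "attitude" of the camera in the world. Camera axes: x right, y down, z forward; pixel columns grow to the right and rows downward; lengths in m; the calibration is good to about 2 mm. A picture is of the moment at which its call begins: read the wrist's pose just before it. camera_params takes no time and is no camera call; for the wrist camera it gives the pose at the moment of the call.
- hand_in(): hands the job in; it is judged then, once.
The state is a dict: "time_s": time; "joints": joint angles; "joint_velocities": joint speeds; "joint_torque": joint torques, N m; "tcp_pos": TCP position; "tool_rot": TCP orientation; "contact_force": force on the tool from outside, world axes, zero at the start; "wrist_torque": the same for the moment, N m; "gripper_width": finger opening in m; "finger_force": force on a finger pad.
Only numpy, scipy, OpenCV 4.12 (cv2) and the standard library are available. Lean on these libraries where they do the work, as an engineer would, in place of code of your own. Each camera call takes 0.05 s, during which the arm holds its last target. There are 200 camera calls.

## Task

Take the fan with the orange tab out of the rack and press it upright into the empty cradle on the cooler until both yellow spring clips have snapped over its ears, then let go. Press only as hard as it needs: never lean more than 30 N on the cooler, or knock the fan into it. Leave the other fans and everything else on the bench where they are.

Things in the scene. Friction and masses are not known exactly. Their poses are not given: they have to be found in the camera images.
- fan_orange: Upright 80 mm cooling fan in a black carrier, orange grip tab on top and orange chamfered ears at its lower ends. In any one of the rack's three slots. Origin: centre of its underside; x along its width, y through its thickness, z up. The frame is 76 wide (x; 68 at the foot), 25 thick (y), 80 high. About 0.15 kg. Both faces and both ends are alike: it may go in turned half round.
- tab (a point): Centre of the orange tab, 94 mm above the fan's underside; axes as the fan's. The tab is 50 (x) by 25 (y) by 28 mm high, on top of the frame and flush with its faces: the place to grip, across the 25 mm.
- mark (a point): Point fixed in the cooler, mid-cradle, 35 mm above the table; x from clip to clip, y through the fan's thickness towards the fins, z up. The cradle stands on adjustable legs: home (the underside of a fan snapped in) is 0 to 12 mm above this mark, how much is not measured: feel for it. Two grey cheeks, 60 long in x, hold the fan in y: gap 28 mm up to 18 above home, flared to about 39 at 26 above it.
- seat (a joint): Sprung black rubber plate (70 by 24 mm) between the cheeks, under the fan. 0 m: free, its top 4 mm above home; pressed down, it grows to a hard stop at 0.0055 m (1.5 mm below home). It pushes up with 2.8 N at first, 1 N more per mm. A fan snapped home keeps it at about 0.004 m; one that is not is lifted off when let go. The reading is noisy.
- ear (a point): Edge of the orange ear at the fan's +x end, x = 44 mm, 17 mm above its underside; the other end is a mirror image. Ears are 15 mm thick (y). The chamfer runs out from x = 35 mm at the underside to 44 mm at 16 mm up; at 17 mm up a flat shoulder ends the ear. With the fan home, each shoulder is under the round nose of a yellow clip.
- bench: Open test bench with a main board that carries the cooler, 200 by 200 mm. Origin: centre of its underside. On the cradle there, a yellow spring clip at each end has a round nose (6 mm thick) 20 mm above home; free, the noses are 80 mm apart. The ears, 88 mm over, spread them (1 N per mm each): some 7 to 14 N of pressing, a drop below 5 N at the snap, a steep climb at the hard stop.
- cooler: The cooler with cradle, clips and seat, fixed on the main board of the open test bench (200 by 200 mm). Origin: centre of the underside of its copper base, 17 mm above the table; the mark is at x 0, y -20, z +18 mm from it; axes as the mark's. Fins at y = 11 to 45 mm, up to z = 66; red memory modules behind them, lower.
- rack: Wooden rack, 108 by 236 mm, fixed. Origin: centre of its underside; three slots across it at y = -75, 0 and +75 mm, floor 8 mm above the table, walls up to 28 mm above the table. The fans stand in the slots with their width along the rack's x.
- fan_grey: Upright 80 mm cooling fan in a black carrier, white grip tab on top and white chamfered ears at its lower ends. Otherwise the same as the orange one, origin alike. A bystander in the rack: leave it.
- fan_blue: Upright 80 mm cooling fan in a black carrier, blue grip tab on top and blue chamfered ears at its lower ends. Otherwise the same as the orange one, origin alike. A bystander in the rack: leave it.
- meter: Orange handheld meter, 150 by 75 by 34 mm, lying; origin under its centre. Bystander.
- stick_black: Black memory stick, 54 by 18 by 9 mm; origin under its centre. Bystander.
- stick_white: White memory stick, 54 by 18 by 9 mm; origin under its centre. Bystander.
- mouse: Black computer mouse, 105 by 60 by 34 mm; origin under its centre. Bystander.
- paste_jar: Small jar, 44 mm across, 45 mm high; origin under its centre. Bystander.
- driver: Screwdriver, 170 mm long, lying; origin under its centre. Bystander.
Things that resemble listed ones, but are neither listed nor needed, are in the scene too. What is shaped like the fan_orange but pink is not meant.

How it is judged:
By the outcome, as a careful person would: the job done as asked, in the order asked, and still so for the second after the job is handed in, with the robot touching nothing.
It also fails if it takes over 67 s, if anything falls off the work surface, if the arm or the gripper's body presses on something with over 40 N, if the wrist force passes 120 N, or if a joint passes its speed limit or range.

## Working session

There is one attempt and no reset: what is moved stays moved. The work goes in short steps, Python scripts to look and compute and a shell command to move; the robot and the scene stay as the last step left them, time stands still between calls to the robot, and variables do not carry over. Pictures are saved under pics/ and viewed, at most 10 in all, crops included, and the job is handed in when it is done.

```bash
ls; mkdir -p pics; cat > h.py <<'E'
import numpy as np, cv2
from workcell import *
from scipy.spatial.transform import Rotation as R
def cam(n):
    c=camera_params(n); a=np.array(c["attitude"],float)
    M=a if a.shape==(3,3) else R.from_quat(a).as_matrix()
    return np.array(c["mtx"]),c["k1"],np.array(c["eye"]),M
def ray(c,uv):
    K,k,e,M=c; d=np.linalg.solve(K,[uv[0],uv[1],1])[:2]; s=d.copy()
    for _ in range(20): s=d/(1+k*(s@s))
    v=M@np.r_[s,1]; return e,v/np.linalg.norm(v)
def onz(c,uv,z):
    e,v=ray(c,uv); return e+v*(z-e[2])/v[2]
def proj(c,p):
    K,k,e,M=c; q=M.T@(np.asarray(p)-e); s=q[:2]/q[2]; s=s*(1+k*(s@s)); return (K@np.r_[s,1])[:2]
E
python3 - <<'E'
from h import *
print(sense()); print(camera_params("top")); print(camera_params("scene"))
a=grab_frame("top");b=grab_frame("scene")
np.save("top0.npy",a);np.save("scene0.npy",b)
cv2.imwrite("pics/top.png",a[...,::-1]);cv2.imwrite("pics/scene.png",b[...,::-1])
E
```

```text
pics
{'time_s': 0.0, 'joints': array([ 1.06859411e+00,  3.13464179e-01,  1.49846690e+00, -2.22187463e-05,
        1.33099954e+00, -2.23432009e-01]), 'joint_velocities': array([-0.00057344,  0.00064417, -0.00085985,  0.0020955 ,  0.00187551,
       -0.001181  ]), 'joint_torque': array([ 1.61609451e-04, -4.12264323e+01, -2.59741366e+01, -1.93275609e-04,
        4.16273688e-03,  5.03389219e-05]), 'tcp_pos': array([0.14436663, 0.50448087, 0.2307166 ]), 'tool_rot': array([ 1.38931557e-01,  9.90301759e-01, -6.29263320e-04, -2.27341485e-04]), 'contact_force': array([ 0.62165873, -0.04255065, -0.1148624 ]), 'wrist_torque': array([-0.02897284,  0.0357214 ,  0.01042373]), 'finger_force': 0.0, 'gripper_width': 0.08534559901699912}
{'mtx': array([[387.06200613,   0.        , 319.61804454],
       [  0.        , 387.06200613, 195.48945307],
       [  0.        ,   0.        ,   1.        ]]), 'k1': -0.09095992699096243, 'eye': array([0.49773754, 0.00936115, 1.4260724 ]), 'attitude': array([-0.70301676,  0.71081163, -0.01452955,  0.01741151])}
{'mtx': array([[420.60653719,   0.        , 322.6993599 ],
       [  0.        , 420.60653719, 197.25871925],
       [  0.        ,   0.        ,   1.        ]]), 'k1': -0.0924682348441819, 'eye': array([ 1.11394539, -0.48997597,  0.95044933]), 'attitude': array([ 0.85850595,  0.37478312, -0.14469113, -0.31869989])}
```

View pics/top.png

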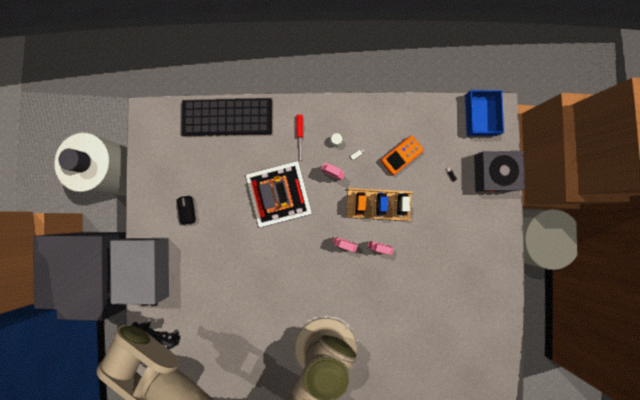

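View pics/scene.png

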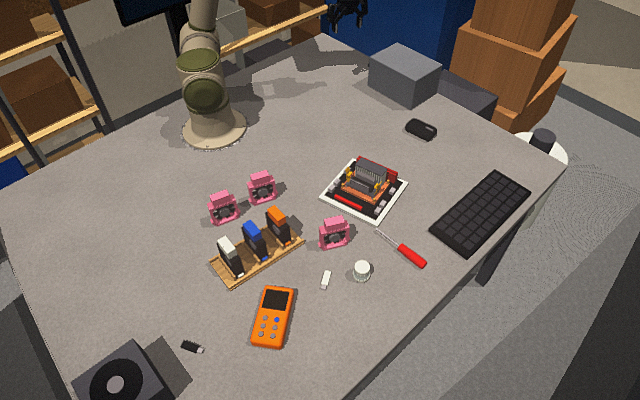

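Top view: orange-tab fan at about (361,203), blue at (383,203), white at (404,203) in the rack; cooler at (279,194). Scene view: orange tab at (279,215), cooler at (368,180).
Candidates: rack fan with orange tab top(361,203); pink look-alikes top(333,172), (346,245), (381,249); orange meter (403,155). The choice is the rack fan at (361,203).

```bash
python3 - <<'E'
from h import *
a=np.load("top0.npy");b=np.load("scene0.npy");c=cam("top")
cr=cv2.resize(a[140:260,230:430],None,fx=4,fy=4,interpolation=cv2.INTER_CUBIC)
cv2.imwrite("pics/crop1.png",cr[...,::-1])
def blob(im,lo,hi,box):
    h=cv2.cvtColor(im,cv2.COLOR_RGB2HSV); m=cv2.inRange(h,lo,hi); k=np.zeros_like(m); x0,y0,x1,y1=box;k[y0:y1,x0:x1]=m[y0:y1,x0:x1]
    n,l,s,ce=cv2.connectedComponentsWithStats(k); i=1+np.argmax(s[1:,4]); return ce[i],s[i],(l==i)
ce,s,m=blob(a,(5,180,120),(20,255,255),(345,185,373,222)); print("tab",ce,s,onz(c,ce,.116))
for uv in [(279,194),(383,203),(404,203)]: print(uv,onz(c,uv,.1))
# white board outline
h=cv2.cvtColor(a,cv2.COLOR_RGB2HSV); k=np.zeros(a.shape[:2],np.uint8);k[155:235,240:316]=cv2.inRange(h,(0,0,190),(180,60,255))[155:235,240:316]
r=cv2.minAreaRect(cv2.findNonZero(k)); print(r,[onz(c,p,.01).round(3) for p in cv2.boxPoints(r)])
print(camera_params("wrist"))
E
```

```text
tab [361.875     202.2109375] [358 195   9  16 128] [ 0.53260531 -0.12851734  0.116     ]
(279, 194) [0.56438686 0.15390447 0.1       ]
(383, 203) [ 0.52948758 -0.20283278  0.1       ]
(404, 203) [ 0.52863694 -0.27539988  0.1       ]
((278.12481689453125, 193.7283172607422), (54.06036376953125, 54.22864532470703), 75.3791275024414) [array([0.643, 0.289, 0.01 ]), array([0.691, 0.095, 0.01 ]), array([0.498, 0.046, 0.01 ]), array([0.45 , 0.239, 0.01 ])]
{'mtx': array([[337.57689945,   0.        , 319.39226655],
       [  0.        , 337.57689945, 198.15651285],
       [  0.        ,   0.        ,   1.        ]]), 'k1': -0.04308944801285891, 'eye': array([0.07048423, 0.52584697, 0.37323127]), 'attitude': array([0.78907539, 0.5953123 , 0.0906311 , 0.12144672])}
```

View pics/crop1.png

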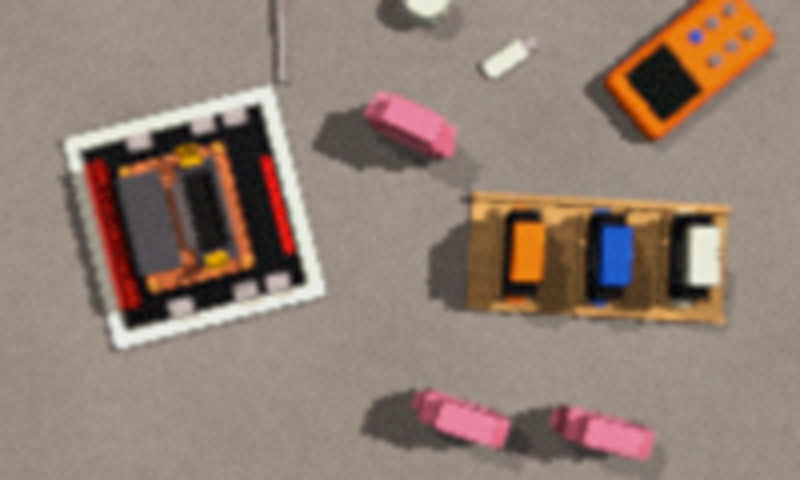

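Crop confirms the orange tab (crop 526,250) in the rack slot nearest the cooler; cradle with yellow clips at crop (188,155)/(216,259), fins left of it. Move to look closely at the cooler with the wrist camera.

```bash
python3 -m crank '-33 -17 -6 0 0 0;-33 -17 -6 0 0 0;-33 -17 -6 0 0 0;-33 -17 -6 0 0 0;-33 -17 -6 0 0 0'; python3 -m crank '-33 -17 -6 0 0 0;-33 -17 -6 0 0 0;-33 -17 -6 0 0 0;-33 -17 -6 0 0 0;-33 -17 -6 0 0 0';python3 -m crank '-33 -17 -6 0 0 0;-33 -17 -6 0 0 0;-33 -17 -6 0 0 0; 0 0 0 0 0 -0.1;0 0 0 0 0 -0.1'; python3 -m crank '0 0 0 0 0 -0.1;0 0 0 0 0 -0.1;0 0 0 0 0 -0.1;0 0 0 0 0 -0.03;0 0 0 0 0 0';python3 -m crank '0 0 0 0 0 0;0 0 0 0 0 0'
python3 - <<'E'
from h import *
s=sense();c=cam("wrist");a=grab_frame("wrist");np.save("w1.npy",a);np.save("w1c.npy",np.array(c,dtype=object),allow_pickle=True)
T=R.from_quat(s["tool_rot"]);print(s["tcp_pos"],T.as_matrix(),"eye in tool",T.inv().apply(c[2]-s["tcp_pos"]),"axis",T.inv().apply(c[3][:,2]))
cv2.imwrite("pics/w1.png",a[...,::-1])
E
```

```text
time_s: 0.52
tcp_pos: [0.2805, 0.3762, 0.2614]
tool_rot: [0.139, 0.99, -0.0, -0.0]
contact_force: [0.4, 1.3, -0.9]
gripper_width: 0.0855
finger_force: 0.0
time_s: 0.93
tcp_pos: [0.4159, 0.2489, 0.2915]
tool_rot: [0.139, 0.99, -0.0, -0.0]
contact_force: [0.6, 1.1, 0.0]
gripper_width: 0.0851
finger_force: 0.0
time_s: 1.35
tcp_pos: [0.4972, 0.1726, 0.3087]
tool_rot: [0.039, 0.999, -0.0, -0.001]
contact_force: [-0.2, 0.0, 0.3]
gripper_width: 0.0856
finger_force: 0.0
time_s: 1.77
tcp_pos: [0.496, 0.1742, 0.309]
tool_rot: [-0.126, 0.992, -0.0, -0.0]
contact_force: [0.7, -0.4, 0.0]
gripper_width: 0.0855
finger_force: 0.0
time_s: 1.93
tcp_pos: [0.4961, 0.1742, 0.3091]
tool_rot: [-0.125, 0.992, -0.0, -0.0]
contact_force: [-0.2, 0.4, 0.5]
gripper_width: 0.0856
finger_force: 0.0
[0.49607715 0.17418374 0.30914387] [[-9.68911780e-01 -2.47406248e-01 -3.34103502e-04]
 [-2.47406230e-01  9.68911837e-01 -9.37718753e-05]
 [ 3.46916586e-04 -8.19738675e-06 -9.99999940e-01]] eye in tool [ 7.69258444e-02  1.32039021e-04 -1.42407084e-01] axis [-2.99623102e-01 -5.30555616e-05  9.54057647e-01]
```

View pics/w1.png

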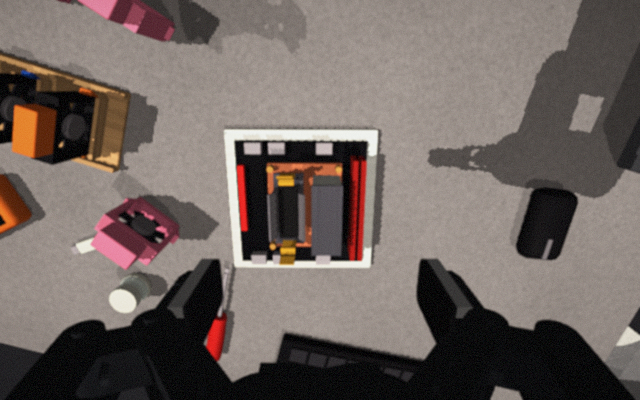

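Wrist view: board square in the middle (225–378,130–267), fins at (327,218), yellow clips at (286,181) and (288,252), cradle between them at (287,217); orange fan at left (33,130).

```bash
python3 - <<'E'
from h import *
c=np.load("w1c.npy",allow_pickle=True);c=tuple(c);s=sense();T=R.from_quat(s["tool_rot"])
h=cv2.cvtColor(np.load("w1.npy"),cv2.COLOR_RGB2HSV)
m=np.zeros((400,640),np.uint8);m[125:272,222:382]=cv2.inRange(h,(20,150,100),(32,255,255))[125:272,222:382]
n,l,st,ce=cv2.connectedComponentsWithStats(m)
P=[onz(c,ce[i],.06) for i in range(1,n) if st[i,4]>15]
print(st[1:],ce[1:],P); mid=np.array([np.mean(P[:],0)])[0]
g=onz(c,(287,218),.05);print(g)
print("shift tool mm to put eye above:",1000*T.inv().apply(g-c[2]))
E
```

```text
[[278 177   2   2   2]
 [283 177   1   1   1]
 [285 177   1   1   1]
 [287 177   1   1   1]
 [289 177   2   2   2]
 [278 179  15   8  76]
 [288 243   1   1   1]
 [286 244   1   1   1]
 [290 244   1   1   1]
 [281 248  14   6  57]
 [281 256   2   1   2]
 [289 256   1   1   1]
 [282 259   1   1   1]
 [284 259   2   2   2]
 [291 261   1   1   1]
 [283 262   1   1   1]
 [287 262   1   1   1]] [[278.5        177.5       ]
 [283.         177.        ]
 [285.         177.        ]
 [287.         177.        ]
 [289.5        177.5       ]
 [285.05263158 181.93421053]
 [288.         243.        ]
 [286.         244.        ]
 [290.         244.        ]
 [287.24561404 250.28070175]
 [281.5        256.        ]
 [289.         256.        ]
 [282.         259.        ]
 [284.5        259.5       ]
 [291.         261.        ]
 [283.         262.        ]
 [287.         262.        ]] [array([0.53103522, 0.14074256, 0.06      ]), array([0.61848493, 0.16313234, 0.06      ])]
[0.5794223  0.15310085 0.05      ]
shift tool mm to put eye above: [-152.50835616  -41.22896237  401.53705346]
```

```bash
python3 -m crank '-30 -8 22 0 0 0;-30 -8 22 0 0 0;-30 -8 22 0 0 0;-30 -8 22 0 0 0;-30 -8 22 0 0 0'; python3 -m crank '0 0 0 0 0 0;0 0 0 0 0 0;0 0 0 0 0 0'|head -3
python3 - <<'E'
from h import *
s=sense();c=cam("wrist");a=grab_frame("wrist");np.save("w2.npy",a);np.save("w2c.npy",np.array(c,dtype=object),allow_pickle=True)
cv2.imwrite("pics/w2.png",cv2.resize(a[200:400,190:450],None,fx=3,fy=3,interpolation=cv2.INTER_CUBIC)[...,::-1])
E
```

```text
time_s: 2.4
tcp_pos: [0.6526, 0.1727, 0.198]
tool_rot: [-0.125, 0.992, 0.0, -0.0]
contact_force: [0.6, -0.4, 1.3]
gripper_width: 0.0856
finger_force: 0.0
time_s: 2.65
tcp_pos: [0.6512, 0.1729, 0.2001]
tool_rot: [-0.125, 0.992, 0.0, 0.0]
```

View pics/w2.png

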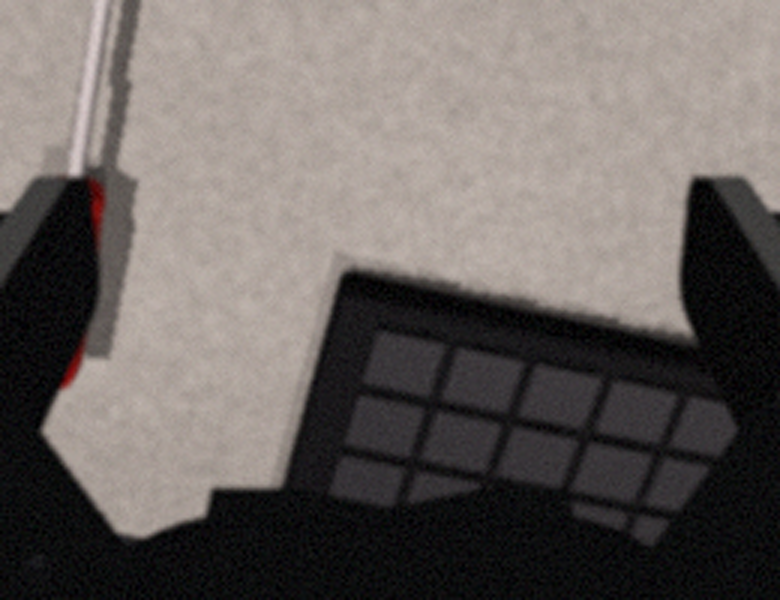

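That crop caught only the table and keyboard (cradle lies higher in the frame, near row 90). Crop the same frame there.

```bash
python3 - <<'E'
from h import *
a=np.load("w2.npy")
cv2.imwrite("pics/w2b.png",cv2.resize(a[0:190,210:450],None,fx=3.1,fy=3.1,interpolation=cv2.INTER_CUBIC)[...,::-1])
E
```

```text
(no output)
```

View pics/w2b.png

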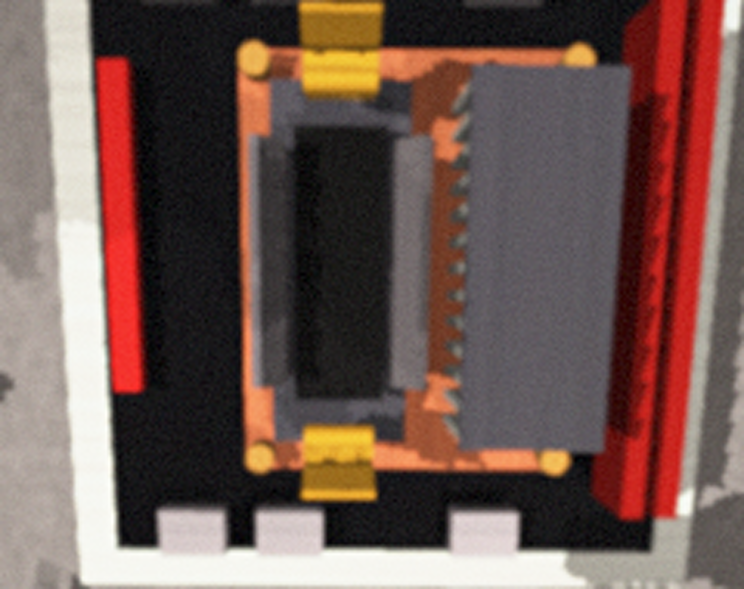

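The view shows the cradle: rubber plate (crop 297–393 × 127–398), cheeks both sides, clip noses at (341,90) and (340,430), fins top (472,66)–(605,452).

```bash
python3 - <<'E'
from h import *
c=tuple(np.load("w2c.npy",allow_pickle=True))
q=lambda u,v,z:onz(c,(210+(u+.5)/3.1-.5,(v+.5)/3.1-.5),z)
f=lambda P,z:np.array([q(u,v,z) for u,v in P])
F=f([(472,66),(630,66),(605,452),(457,450)],.083)
L=lambda a,b:np.degrees(np.arctan2(*( (a-b)[1::-1])))
print("fins",F.round(4),F.mean(0),np.linalg.norm(F[1]-F[0]),np.linalg.norm(F[2]-F[1]),L(F[2],F[1]))
for z in (.039,.045,.051):
  p=f([(297,127),(389,127),(393,398),(303,398)],z);print("plate",z,p.mean(0),np.linalg.norm(p[1]-p[0]),np.linalg.norm(p[2]-p[1]),L((p[2]+p[3])/2,(p[0]+p[1])/2))
for z in (.055,.061,.067):
  p=f([(341,97),(340,426)],z);print("clips",z,p.mean(0),np.linalg.norm(p[1]-p[0]),L(p[1],p[0]))
  p=f([(255,135),(432,135),(425,388),(256,388)],z+.006);print("cheeks",p.mean(0),np.linalg.norm(p[1]-p[0]),np.linalg.norm(p[2]-p[1]))
b=f([(255,58),(580,56),(554,460),(260,457)],.025);print("bolts",b.mean(0),L(b[3],b[0]),L(b[2],b[1]))
th=np.radians(14.3);ex=np.array([np.cos(th),np.sin(th),0]);ey=np.array([-np.sin(th),np.cos(th),0])
print("mark from fins",F.mean(0)-.048*ey,"bolts",b.mean(0)-.020*ey); print("eye",c[2])
E
```

```text
fins [[0.5225 0.1706 0.083 ]
 [0.5133 0.2052 0.083 ]
 [0.5981 0.2273 0.083 ]
 [0.6069 0.1915 0.083 ]] [0.5602125  0.19867504 0.083     ] 0.03579275581272725 0.08763105086129672 14.619906753936831
plate 0.039 [0.57097542 0.15390662 0.039     ] 0.024592961461875704 0.07174882617599532 15.589992448453534
plate 0.045 [0.57108551 0.1539064  0.045     ] 0.024106718967807448 0.07033023621722313 15.589992448453525
plate 0.051 [0.57119559 0.15390617 0.051     ] 0.023620476473739164 0.06891164625845093 15.58999244845357
clips 0.055 [0.57185857 0.15267662 0.055     ] 0.08250592825660359 14.228913430687644
cheeks [0.57122345 0.15290354 0.061     ] 0.04397450763889243 0.06207578932747625
clips 0.061 [0.57195634 0.15270205 0.061     ] 0.08078385810703992 14.22891343068764
cheeks [0.57133685 0.15292468 0.067     ] 0.0430371027077444 0.06075251922975671
clips 0.067 [0.57205412 0.15272748 0.067     ] 0.07906178795747612 14.228913430687621
cheeks [0.57145025 0.15294581 0.073     ] 0.042099697776596404 0.059429249132037294
bolts [0.56590384 0.17259244 0.025     ] 13.932481968004433 13.89913285118392
mark from fins [0.57206845 0.15216229 0.083     ] bolts [0.57084382 0.15321212 0.025     ]
eye [0.57654312 0.15389503 0.34246539]
```

```bash
python3 -m crank '14 -35 -8 0 0 0;14 -35 -8 0 0 0;14 -35 -8 0 0 0;14 -35 -8 0 0 0;14 -35 -8 0 0 0'>/dev/null; python3 -m crank '14 -35 -8 0 0 0;14 -35 -8 0 0 0;14 -35 -8 0 0 0;0 0 0 0 0 0.092;0 0 0 0 0 0.092'>/dev/null; python3 -m crank '0 0 0 0 0 0.092;0 0 0 0 0 0;0 0 0 0 0 0;0 0 0 0 0 0'|head -3
python3 - <<'E'
from h import *
s=sense();c=cam("wrist");a=grab_frame("wrist");np.save("w3.npy",a);np.save("w3c.npy",np.array(c,dtype=object),allow_pickle=True)
print(proj(c,[.5326,-.1285,.116]),c[2])
cv2.imwrite("pics/w3.png",cv2.resize(a[0:200,190:450],None,fx=3,fy=3,interpolation=cv2.INTER_CUBIC)[...,::-1])
E
```

```text
time_s: 3.87
tcp_pos: [0.6123, -0.1259, 0.2645]
tool_rot: [0.011, 1.0, -0.0, 0.001]
[314.30638941  88.87657123] [ 0.5351246  -0.12407023  0.40678939]
```

View pics/w3.png

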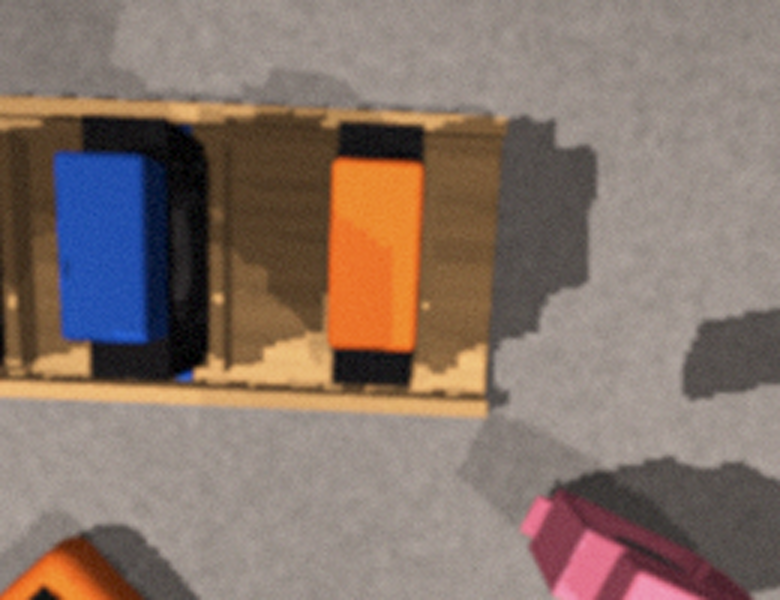

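Wrist view directly above: orange tab at crop (329–424 × 158–352), i.e. frame (315,84), with black frame ends either side; blue neighbour at left, clear.

```bash
python3 - <<'E'
from h import *
c=tuple(np.load("w3c.npy",allow_pickle=True));s=sense();T=R.from_quat(s["tool_rot"])
h=cv2.cvtColor(np.load("w3.npy"),cv2.COLOR_RGB2HSV);m=np.zeros((400,640),np.uint8)
m[45:125,290:340]=cv2.inRange(h,(5,180,90),(20,255,255))[45:125,290:340]
r=cv2.minAreaRect(cv2.findNonZero(m));B=np.array([onz(c,p,.116) for p in cv2.boxPoints(r)])
ctr=B.mean(0);print(r,B.round(4),ctr)
e=[B[1]-B[0],B[2]-B[1]];e=max(e,key=np.linalg.norm);print([np.linalg.norm(B[1]-B[0]),np.linalg.norm(B[2]-B[1])],"yaw",np.degrees(np.arctan2(e[1],e[0])))
tx=T.as_matrix()[:,0];print("toolx yaw",np.degrees(np.arctan2(tx[1],tx[0])))
g=np.r_[ctr[:2],.008+.075]
print("tool shift",1000*T.inv().apply(g-s["tcp_pos"]))
E
```

```text
((314.18231201171875, 84.53590393066406), (31.53529930114746, 64.3320083618164), 3.012787342071533) [[ 0.554  -0.1438  0.116 ]
 [ 0.5037 -0.1391  0.116 ]
 [ 0.5055 -0.1139  0.116 ]
 [ 0.5559 -0.1174  0.116 ]] [ 0.5297601  -0.12855923  0.116     ]
[np.float64(0.05054768877913651), np.float64(0.025245964072430762)] yaw 174.66412166454242
toolx yaw 178.7241639498536
tool shift [ 82.68179018  -4.35954341 181.04404343]
```

```bash
python3 -m crank '0 0 0 0 0 0.054;27.5 -3 0 0 0 0;27.5 -3 0 0 0 0;27.5 -3 0 0 0 0;0 0 20 0 0 0' 0.18 >/dev/null; python3 -m crank '0 0 30 0 0 0;0 0 30 0 0 0;0 0 30 0 0 0;0 0 0 0 0 0;0 0 0 0 0 0'
python3 - <<'E'
from h import *
s=sense();T=R.from_quat(s["tool_rot"]);tx=T.as_matrix()[:,0];print("yaw",np.degrees(np.arctan2(tx[1],tx[0])),"left",1000*T.inv().apply(np.array([.5298,-.1286,.084])-s["tcp_pos"]))
c=cam("wrist");a=grab_frame("wrist")
cv2.imwrite("pics/w4.png",a[...,::-1])
E
```

```text
time_s: 4.75
tcp_pos: [0.5293, -0.1286, 0.1534]
tool_rot: [0.039, 0.999, 0.0, -0.001]
contact_force: [0.9, 0.1, 1.3]
gripper_width: 0.0502
finger_force: 0.0
yaw 175.55133560650776 left [-6.29391451e-01 -3.94517595e-02  6.94095720e+01]
```

View pics/w4.png

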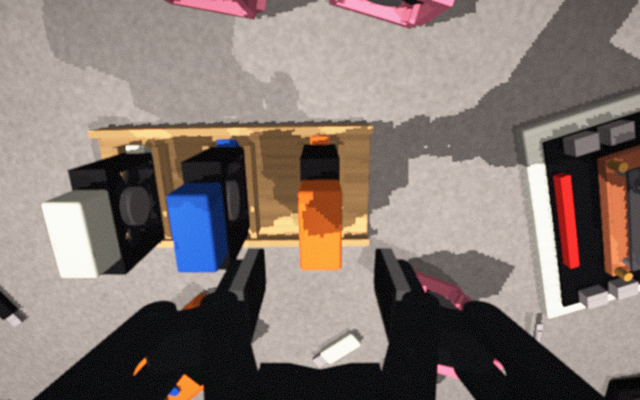

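Tab centred between the fingers (column 320, fingers 265/375), blue fan clear. Descend and grip.

```bash
python3 -m crank '0 0 20 0 0 0;0 0 20 0 0 0;0 0 17 0 0 0;0 0 12 0 0 0;0 0 0 0 0 0'; python3 -m crank '0 0 0 0 0 0;0 0 0 0 0 0;0 0 0 0 0 0;0 0 0 0 0 0;0 0 0 0 0 0' -1 60;python3 -m crank '0 0 0 0 0 0;0 0 0 0 0 0;0 0 0 0 0 0;0 0 0 0 0 0;0 0 0 0 0 0' -1 60
```

```text
time_s: 5.22
tcp_pos: [0.5296, -0.1288, 0.0844]
tool_rot: [0.039, 0.999, 0.0, -0.0]
contact_force: [0.0, 0.1, -0.2]
gripper_width: 0.0502
finger_force: 0.0
time_s: 5.63
tcp_pos: [0.5307, -0.1292, 0.0865]
tool_rot: [0.039, 0.999, -0.001, 0.002]
contact_force: [0.2, 1.3, 8.3]
gripper_width: 0.0238
finger_force: 59.8
time_s: 6.05
tcp_pos: [0.5307, -0.1292, 0.0865]
tool_rot: [0.039, 0.999, -0.001, 0.002]
contact_force: [-0.9, 0.8, 7.3]
gripper_width: 0.0242
finger_force: 59.8
```

```bash
python3 -m crank '0 0 -4 0 0 0;0 0 -10 0 0 0;0 0 -26 0 0 0;0 0 -30 0 0 0;0 0 -30 0 0 0'; python3 -m crank '0 0 -30 0 0 0;0 0 -20 0 0 0;0 0 0 0 0 0;0 0 0 0 0 0;0 0 0 0 0 0'
python3 - <<'E'
from h import *
s=sense();c=cam("wrist");a=grab_frame("wrist");np.save("w5.npy",a);T=R.from_quat(s["tool_rot"])
cv2.imwrite("pics/w5.png",a[...,::-1])
tx=T.as_matrix()[:,0];y=np.degrees(np.arctan2(tx[1],tx[0]));t=np.r_[.5714,.1530,s["tcp_pos"][2]]
print("yaw",y,"turn toolz",-np.radians(194.2-y)); T2=R.from_euler("z",194.2-y,degrees=True)*T
print("shift before turn",1000*T.inv().apply(t-s["tcp_pos"]))
E
```

```text
time_s: 6.47
tcp_pos: [0.5292, -0.1287, 0.1863]
tool_rot: [0.039, 0.999, 0.0, -0.0]
contact_force: [-0.2, -0.7, -1.9]
gripper_width: 0.0243
finger_force: 58.8
time_s: 6.88
tcp_pos: [0.529, -0.1286, 0.2334]
tool_rot: [0.039, 0.999, 0.0, -0.001]
contact_force: [0.4, -0.8, -1.9]
gripper_width: 0.0239
finger_force: 58.9
yaw 175.48496810819188 turn toolz -0.3266389261277947
shift before turn [-2.01362186e+01  2.84036069e+02  1.41903786e-01]
```

View pics/w5.png

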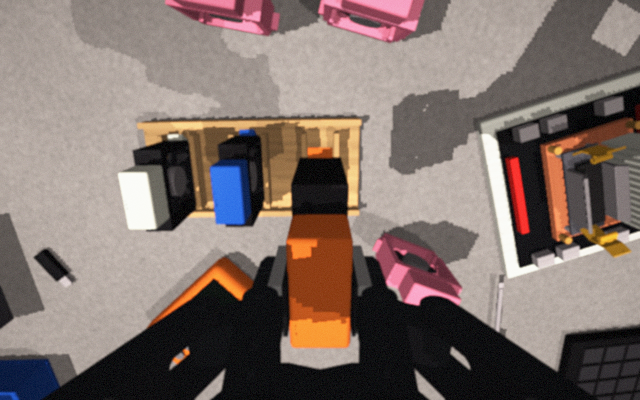

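Fan is held: tab at (288–352, 215–347), fan upright, empty slot below, others untouched. Check numerically how the tab sits in the hand.

```bash
python3 - <<'E'
from h import *
c=cam("wrist");s=sense();T=R.from_quat(s["tool_rot"]);P=lambda x,y,z:proj(c,s["tcp_pos"]+T.apply([x,y,z])).round(1)
h=cv2.cvtColor(np.load("w5.npy"),cv2.COLOR_RGB2HSV);m=np.zeros((400,640),np.uint8)
m[205:360,282:358]=cv2.inRange(h,(4,170,60),(20,255,255))[205:360,282:358]
n,l,st,ce=cv2.connectedComponentsWithStats(m);i=1+np.argmax(st[1:,4]);print(st[i])
for r in range(210,352,8):
  x=np.where(l[r]==i)[0]; print(r,x.min() if len(x) else None,x.max() if len(x) else None,end=" | ")
print()
for zt in (-.0265,-.0295,-.033):print(zt,"near top",P(.025,-.0125,zt),P(.025,.0125,zt),"far top",P(-.025,-.0125,zt),P(-.025,.0125,zt),"near bottom",P(.025,-.0125,zt+.028),P(.025,.0125,zt+.028))
E
```

```text
[ 287  214   66  133 8226]
210 None None | 218 293 346 | 226 291 347 | 234 289 349 | 242 287 351 | 250 287 351 | 258 287 351 | 266 287 352 | 274 288 351 | 282 288 351 | 290 288 351 | 298 289 350 | 306 289 350 | 314 289 350 | 322 289 350 | 330 290 350 | 338 291 349 | 346 293 346 | 
-0.0265 near top [285.9 237.7] [352.8 237.7] far top [289.7 346.3] [348.9 346.3] near bottom [291.8 212.3] [347.  212.3]
-0.0295 near top [285.1 241.1] [353.5 241.1] far top [289.1 351.4] [349.5 351.5] near bottom [291.3 214.6] [347.5 214.6]
-0.033 near top [284.2 245.2] [354.5 245.2] far top [288.3 357.7] [350.2 357.8] near bottom [290.6 217.4] [348.1 217.4]
```

```bash
python3 -m crank '-2.5 20 0 0 0 0;-2.5 35 0 0 0 0;-2.5 36 0 0 0 0;-2.5 36 0 0 0 0;-2.5 36 0 0 0 0'>/dev/null; python3 -m crank '-2.5 36 0 0 0 0;-2.5 35 0 0 0 0;-2.5 30 0 0 0 0;0 20 0 0 0 -0.05;0 0 0 0 0 -0.1' >/dev/null; python3 -m crank '0 0 0 0 0 -0.1;0 0 0 0 0 -0.077;0 0 0 0 0 0;0 0 0 0 0 0;0 0 0 0 0 0'
cat > m.py <<'E'
from h import *
s=sense();T=R.from_quat(s["tool_rot"])
tx=T.as_matrix()[:,0];y=np.degrees(np.arctan2(tx[1],tx[0]))%360;t=np.r_[.5714,.1530,.130]
print("turn toolz",-np.radians(194.2-y),"shift",(1000*T.inv().apply(t-s["tcp_pos"])).round(2),"tilt",T.as_matrix()[:,2].round(4),"F",s["contact_force"].round(1),"M",s["wrist_torque"].round(2),"seat",s.get("seat"))
E
python3 m.py
```

```text
time_s: 8.18
tcp_pos: [0.5716, 0.1526, 0.2337]
tool_rot: [-0.123, 0.992, 0.0, -0.001]
contact_force: [-0.0, -0.0, -1.8]
gripper_width: 0.0241
finger_force: 59.0
turn toolz -0.0020878367662524287 shift [  0.     0.37 103.67] tilt [-1.2e-03 -1.0e-04 -1.0e+00] F [-0.  -0.  -1.8] M [-0.05  0.02 -0.02] seat None
```

```bash
python3 -m crank '0 0.3 10 0 0 0;0 0 20 0 0 0;0 0 20 0 0 0;0 0 15 0 0 0;0 0 3 0 0 0'>/dev/null; python3 -m crank '0 0 2 0 0 0;0 0 2 0 0 0;0 0 2 0 0 0;0 0 1 0 0 0;0 0 0 0 0 0' - 80; python3 m.py; python3 -m crank '0 0 1 0 0 0;0 0 1 0 0 0;0 0 1 0 0 0;0 0 1 0 0 0;0 0 1 0 0 0'; python3 m.py
```

```text
time_s: 9.02
tcp_pos: [0.5719, 0.1531, 0.1596]
tool_rot: [-0.124, 0.992, -0.0, 0.0]
contact_force: [-0.2, 1.0, -1.3]
gripper_width: 0.024
finger_force: 82.6
turn toolz 0.00023016114121622997 shift [ 0.48  0.06 29.63] tilt [ 7.e-04  0.e+00 -1.e+00] F [-0.2  1.  -1.3] M [-0.01 -0.05  0.  ] seat None
time_s: 9.43
tcp_pos: [0.5717, 0.153, 0.1542]
tool_rot: [-0.124, 0.992, 0.0, 0.0]
contact_force: [-0.7, 0.1, -2.0]
gripper_width: 0.0236
finger_force: 82.6
turn toolz 0.00033161046036654884 shift [ 0.33  0.04 24.21] tilt [ 0.  0. -1.] F [-0.7  0.1 -2. ] M [-0.06  0.    0.05] seat None
```

```bash
python3 -m crank '0 0 1 0 0 0;0 0 1 0 0 0;0 0 1 0 0 0;0 0 1 0 0 0;0 0 0 0 0 0' >/dev/null; python3 m.py; python3 -m crank '0 0 1 0 0 0;0 0 1 0 0 0;0 0 1 0 0 0;0 0 0 0 0 0'|sed -n '2p'; python3 m.py
```

```text
turn toolz 0.00036490851301588265 shift [2.500e-01 2.000e-02 2.005e+01] tilt [-3.e-04 -0.e+00 -1.e+00] F [-0.8 -0.1 -0.5] M [0.01 0.04 0.  ] seat None
tcp_pos: [0.5716, 0.153, 0.147]
turn toolz 0.0003502158762972789 shift [ 0.22  0.03 17.03] tilt [-4.e-04 -0.e+00 -1.e+00] F [ 0.4 -0.1 -2. ] M [-0.05  0.02 -0.01] seat None
```

```bash
python3 -m crank '0 0 1 0 0 0;0 0 1 0 0 0;0 0 1 0 0 0;0 0 0 0 0 0' |sed -n '2p'; python3 m.py
```

```text
tcp_pos: [0.5716, 0.153, 0.144]
turn toolz 0.00034433572152941697 shift [ 0.23  0.03 14.05] tilt [-4.e-04 -0.e+00 -1.e+00] F [ 0.1 -0.9 -1.6] M [0.03 0.03 0.01] seat None
```

```bash
python3 -m crank '0 0 1 0 0 0;0 0 1 0 0 0;0 0 1 0 0 0;0 0 0 0 0 0' |sed -n '2p'; python3 m.py;  python3 -m crank '0 0 1 0 0 0;0 0 1 0 0 0;0 0 1 0 0 0;0 0 0 0 0 0' |sed -n '2p'; python3 m.py; python3 -m crank '0 0 1 0 0 0;0 0 1 0 0 0;0 0 0 0 0 0' |sed -n '2p'; python3 m.py
```

```text
tcp_pos: [0.5717, 0.1529, 0.1411]
turn toolz 0.0002834197958672571 shift [ 0.3   0.15 11.09] tilt [-1.e-04 -2.e-04 -1.e+00] F [ 0.8 -1.3 -1.7] M [-0.16 -0.11 -0.03] seat None
tcp_pos: [0.5718, 0.153, 0.1382]
turn toolz 0.0003140449817439572 shift [0.39 0.1  8.19] tilt [ 2.e-04 -1.e-04 -1.e+00] F [ 1.3 -1.2 -2. ] M [-0.23 -0.19 -0.05] seat None
tcp_pos: [0.572, 0.153, 0.1364]
turn toolz 0.00033684560334049324 shift [0.6  0.1  6.43] tilt [ 9.e-04  0.e+00 -1.e+00] F [ 2.9 -0.5  0.6] M [-0.18 -0.34 -0.01] seat None
```

```bash
python3 -m crank '-0.5 0 0 0 0 0;-0.5 0 0 0 0 0;0 0 0 0 0 0;0 0 0 0 0 0' |sed -n '2p'; python3 m.py;  python3 -m crank '0 0 1 0 0 0;0 0 1 0 0 0;0 0 0 0 0 0' |sed -n '2p'; python3 m.py
```

```text
tcp_pos: [0.5726, 0.1532, 0.1363]
turn toolz 0.0003980905496933006 shift [1.24 0.09 6.33] tilt [-3.e-04 -2.e-04 -1.e+00] F [-0.6 -1.1  2. ] M [-0.39  0.08 -0.05] seat None
tcp_pos: [0.5729, 0.1533, 0.1346]
turn toolz 0.0002880368672607219 shift [1.55 0.08 4.56] tilt [ 8.e-04  0.e+00 -1.e+00] F [-0.7 -0.9  3.6] M [-0.34 -0.04 -0.05] seat None
```

```bash
python3 -m crank '0 -0.5 1 0 0 0;0 -0.3 1 0 0 0;0 0 0 0 0 0' |sed -n '2p'; python3 m.py;  python3 -m crank '0 0 1 0 0 0;0 0 1 0 0 0;0 0 0 0 0 0' |sed -n '2p'; python3 m.py
```

```text
tcp_pos: [0.5731, 0.1528, 0.1328]
turn toolz 0.0003576301638969987 shift [1.59 0.58 2.76] tilt [ 9.e-04  7.e-04 -1.e+00] F [-0.3  0.3  5.6] M [-0.02  0.18  0.02] seat None
tcp_pos: [0.5734, 0.1528, 0.1312]
turn toolz 0.000424998382010538 shift [1.86 0.63 1.22] tilt [ 1.9e-03  7.0e-04 -1.0e+00] F [-0.5 -0.2  8.4] M [-0.05  0.08  0.03] seat None
```

```bash
for i in 1; do :; done; python3 -m crank '0 0 1 0 0 0;0 0 0.5 0 0 0;0 0 0 0 0 0' |sed -n '2p'; python3 m.py;  python3 -m crank '0 0 1 0 0 0;0 0 0.5 0 0 0;0 0 0 0 0 0' |sed -n '2p'; python3 m.py
```

```text
tcp_pos: [0.5732, 0.1528, 0.1295]
turn toolz 0.0004561646258540377 shift [ 1.65  0.61 -0.52] tilt [ 1.3e-03  6.0e-04 -1.0e+00] F [-0.4 -0.1  6.2] M [-0.1   0.14 -0.  ] seat None
tcp_pos: [0.5731, 0.1528, 0.1278]
turn toolz 0.00046139195381693967 shift [ 1.64  0.62 -2.2 ] tilt [ 1.1e-03  6.0e-04 -1.0e+00] F [-0.6  0.6  5.7] M [-0.04  0.05  0.02] seat None
```

```bash
python3 -m crank '0 0 0.7 0 0 0;0 0 0.3 0 0 0;0 0 0 0 0 0' |sed -n '2p'; python3 m.py;  python3 -m crank '0 0 0.7 0 0 0;0 0 0.3 0 0 0;0 0 0 0 0 0' |sed -n '2p'; python3 m.py; python3 -m crank '0 0 0.7 0 0 0;0 0 0.3 0 0 0;0 0 0 0 0 0' |sed -n '2p'; python3 m.py
```

```text
tcp_pos: [0.5731, 0.1528, 0.1265]
turn toolz 0.0005200053089427943 shift [ 1.57  0.61 -3.47] tilt [ 8.e-04  5.e-04 -1.e+00] F [-0.1  1.1  4.4] M [ 0.06 -0.22 -0.06] seat None
tcp_pos: [0.573, 0.1527, 0.125]
turn toolz 0.00037978239431629273 shift [ 1.46  0.67 -5.02] tilt [ 2.e-04  4.e-04 -1.e+00] F [1.9 1.8 0.4] M [ 0.27 -0.45  0.01] seat None
tcp_pos: [0.5731, 0.1527, 0.1246]
turn toolz 0.00036970872242716584 shift [ 1.55  0.68 -5.37] tilt [ 7.e-04  4.e-04 -1.e+00] F [0.7 2.5 4.8] M [ 0.37 -0.18 -0.07] seat None
```

Force fell to about 2 N (snap) and is now climbing. Press slightly more to be sure both clips went, then check.

```bash
python3 -m crank '0 -0.3 0.5 0 0 0;0 -0.3 0.5 0 0 0;0 0 0 0 0 0' |sed -n '2p'; python3 m.py;  python3 -m crank '0 0 0.5 0 0 0;0 0 0.5 0 0 0;0 0 0 0 0 0' |sed -n '2p'; python3 m.py
```

```text
tcp_pos: [0.5731, 0.1525, 0.1237]
turn toolz 0.0002875907282164264 shift [ 1.54  0.91 -6.28] tilt [ 6.0e-04  1.2e-03 -1.0e+00] F [0.3 3.9 6. ] M [ 0.74 -0.1   0.02] seat None
tcp_pos: [0.5732, 0.1526, 0.1232]
turn toolz 0.0004284555140878744 shift [ 1.63  0.89 -6.77] tilt [ 0.001   0.0012 -1.    ] F [-0.4  3.4  9.3] M [ 0.77  0.12 -0.03] seat None
```

```bash
python3 -m crank '0 0.5 0.4 0 0 0;0 0.3 0.4 0 0 0;0 0 0 0 0 0' |sed -n '2p'; python3 m.py; python3 -m crank '0 0 -1 0 0 0;0 0 -1 0 0 0;0 0 0 0 0 0;0 0 0 0 0 0' |sed -n '2p'; python3 m.py; python3 -m crank '0 0 -1 0 0 0;0 0 0 0 0 0;0 0 0 0 0 0' |sed -n '2p'; python3 m.py;  python3 -m crank '0 0 -1 0 0 0;0 0 0 0 0 0;0 0 0 0 0 0' |sed -n '2p'; python3 m.py
```

```text
tcp_pos: [0.5733, 0.1529, 0.1231]
turn toolz 0.0006172736624475446 shift [ 1.76  0.59 -6.85] tilt [ 0.0019  0.     -1.    ] F [-1.4  0.9 13.4] M [0.08 0.4  0.01] seat None
tcp_pos: [0.573, 0.1528, 0.124]
turn toolz 0.0003307124130545117 shift [ 1.53  0.63 -5.96] tilt [ 9.e-04  1.e-04 -1.e+00] F [0.2 0.5 6.6] M [ 0.19 -0.18 -0.02] seat None
tcp_pos: [0.573, 0.1528, 0.1247]
turn toolz 0.0003263000719438453 shift [ 1.51  0.64 -5.29] tilt [ 6.e-04  2.e-04 -1.e+00] F [1.3 0.9 4.1] M [ 0.24 -0.38 -0.01] seat None
tcp_pos: [0.5728, 0.1527, 0.1249]
turn toolz 0.0002669415362514432 shift [ 1.31  0.64 -5.08] tilt [-4.e-04  1.e-04 -1.e+00] F [ 5.1  2.  -4. ] M [ 0.32 -1.04 -0.02] seat None
```

Hard stop felt at 15 N; pulling up is resisted, so the clips hold. Ease back to neutral, release, and look.

```bash
python3 -m crank '0 0 1 0 0 0;0 0 1 0 0 0;0 0 0 0 0 0' |sed -n '2p'; python3 m.py; python3 -m crank '0 0 0 0 0 0;0 0 0 0 0 0;0 0 0 0 0 0;0 0 0 0 0 0;0 0 0 0 0 0' 0.18 20; python3 m.py; python3 -m crank '0 0 -5 0 0 0;0 0 -15 0 0 0;0 0 -25 0 0 0;0 0 -35 0 0 0;0 0 -35 0 0 0'; python3 -m crank '0 0 -30 0 0 0;36 0 0 0 0 0;36 0 0 0 0 0;0 0 0 0 0 0;0 0 0 0 0 0'
python3 - <<'E'
from h import *
s=sense();c=cam("wrist");a=grab_frame("wrist");b=grab_frame("scene");np.save("w6.npy",a);np.save("w6c.npy",np.array(c,dtype=object),allow_pickle=True)
m=[.5730,.1528]
print(proj(c,[*m,.047]),proj(cam("scene"),[*m,.1]))
u,v=proj(c,[*m,.1]).astype(int);print(u,v)
A=cv2.resize(a[max(0,v-70):v+70,u-70:u+70],(560,560),interpolation=cv2.INTER_CUBIC)
u,v=proj(cam("scene"),[*m,.08]).astype(int)
B=cv2.resize(b[v-70:v+70,u-30:u+30],(240,560),interpolation=cv2.INTER_CUBIC)
cv2.imwrite("pics/w6.png",np.hstack([A,B])[...,::-1])
E
```

```text
tcp_pos: [0.573, 0.1527, 0.1241]
turn toolz 0.0004190138529535997 shift [ 1.48  0.66 -5.94] tilt [ 7.e-04  0.e+00 -1.e+00] F [1.2 1.4 6. ] M [ 0.23 -0.37 -0.  ] seat None
time_s: 16.02
tcp_pos: [0.5726, 0.1526, 0.1232]
tool_rot: [-0.124, 0.992, -0.0, -0.0]
contact_force: [-0.2, -0.3, -0.5]
gripper_width: 0.0502
finger_force: 0.0
turn toolz 0.0003806993139189008 shift [ 1.07  0.63 -6.75] tilt [-9.e-04 -2.e-04 -1.e+00] F [-0.2 -0.3 -0.5] M [0.   0.   0.03] seat None
time_s: 16.43
tcp_pos: [0.5723, 0.1527, 0.2398]
tool_rot: [-0.124, 0.992, 0.0, -0.001]
contact_force: [1.0, -0.2, -0.3]
gripper_width: 0.0506
finger_force: 0.0
time_s: 16.85
tcp_pos: [0.502, 0.1349, 0.2693]
tool_rot: [-0.124, 0.992, -0.0, 0.0]
contact_force: [0.5, 0.4, 0.5]
gripper_width: 0.0501
finger_force: 0.0
[319.28219157 227.20604616] [363.27011097 171.70981778]
319 247
```

View pics/w6.png

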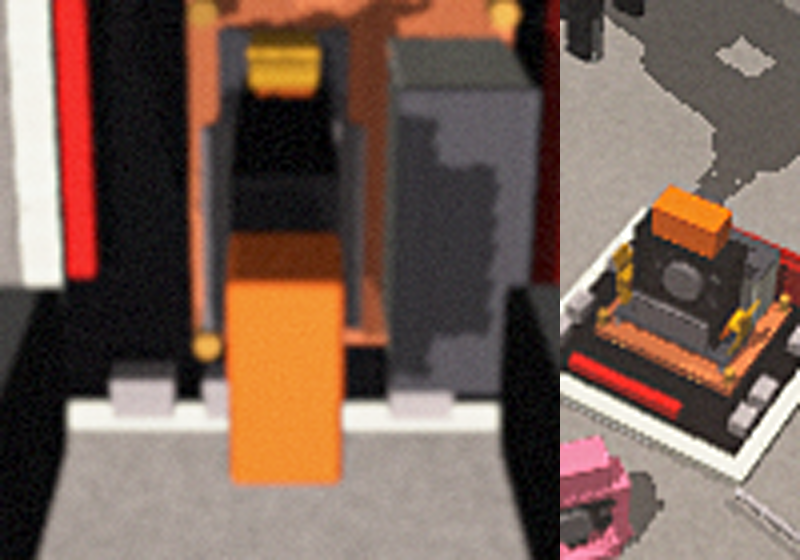

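The fan stands upright in the cradle, the near yellow clip (left crop ~(283,68)) lies over the ear, the right crop shows it level with both clips (625,270)/(740,320). Check level by a light touch on both ends of the tab with shut fingers.

```bash
python3 -m crank '-27.5 0 0 0 0 0;-27.5 0 0 0 0 0;0 0 30 0 0 0;0 0 30 0 0 0;0 0 25 0 0 0' -1 20 >/dev/null; python3 -m crank '0 0 10 0 0 0;0 0 4 0 0 0;0 0 2 0 0 0;0 0 0 0 0 0;0 0 0 0 0 0'; python3 -m crank '0 0 1 0 0 0;0 0 1 0 0 0;0 0 1 0 0 0;0 0 0 0 0 0'|sed -n '2p;4p'
```

```text
time_s: 17.78
tcp_pos: [0.5571, 0.1486, 0.169]
tool_rot: [-0.124, 0.992, -0.0, 0.001]
contact_force: [-0.1, -0.2, 0.2]
gripper_width: 0.0003
finger_force: 0.0
tcp_pos: [0.5564, 0.1485, 0.1645]
contact_force: [0.1, -0.1, 0.2]
```

```bash
python3 -m crank '0 0 1 0 0 0;0 0 1 0 0 0;0 0 1 0 0 0;0 0 0 0 0 0'|sed -n '2p;4p'; python3 -m crank '0 0 1 0 0 0;0 0 1 0 0 0;0 0 1 0 0 0;0 0 0 0 0 0'|sed -n '2p;4p'; python3 -m crank '0 0 1 0 0 0;0 0 1 0 0 0;0 0 0 0 0 0'|sed -n '2p;4p'
```

```text
tcp_pos: [0.5563, 0.1485, 0.1612]
contact_force: [-1.6, 0.7, -0.1]
tcp_pos: [0.5563, 0.1485, 0.1582]
contact_force: [-0.1, 0.4, -0.7]
tcp_pos: [0.5563, 0.1485, 0.1563]
contact_force: [0.1, -0.5, -0.0]
```

```bash
python3 -m crank '0 0 1 0 0 0;0 0 0 0 0 0;0 0 0 0 0 0'|sed -n '2p;4p'; python3 -m crank '0 0 1 0 0 0;0 0 0 0 0 0;0 0 0 0 0 0'|sed -n '2p;4p'; python3 -m crank '0 0 1 0 0 0;0 0 0 0 0 0;0 0 0 0 0 0'|sed -n '2p;4p'; python3 -m crank '0 0 1 0 0 0;0 0 0 0 0 0;0 0 0 0 0 0'|sed -n '2p;4p'
```

```text
tcp_pos: [0.5564, 0.1485, 0.1555]
contact_force: [-0.7, -0.6, -0.5]
tcp_pos: [0.5563, 0.1485, 0.1545]
contact_force: [0.9, 0.1, 0.6]
tcp_pos: [0.5565, 0.1485, 0.1541]
contact_force: [-2.1, 0.2, 4.3]
tcp_pos: [0.5566, 0.1485, 0.1532]
contact_force: [-1.3, -0.0, 6.7]
```

```bash
python3 -m crank '0 0 -8 0 0 0;-18 0 0 0 0 0;-18 0 0 0 0 0;0 0 5 0 0 0;0 0 0 0 0 0'|sed -n '2p;4p'; python3 -m crank '0 0 1 0 0 0;0 0 0 0 0 0;0 0 0 0 0 0'|sed -n '2p;4p';  python3 -m crank '0 0 1 0 0 0;0 0 0 0 0 0;0 0 0 0 0 0'|sed -n '2p;4p'; python3 -m crank '0 0 1 0 0 0;0 0 0 0 0 0;0 0 0 0 0 0'|sed -n '2p;4p'
```

```text
tcp_pos: [0.591, 0.1574, 0.1544]
contact_force: [-1.2, -0.5, 0.1]
tcp_pos: [0.5908, 0.1573, 0.1547]
contact_force: [0.2, -0.3, 0.9]
tcp_pos: [0.5913, 0.1574, 0.1542]
contact_force: [-1.3, 0.0, 5.0]
tcp_pos: [0.5914, 0.1574, 0.1532]
contact_force: [-0.6, 0.4, 6.1]
```

Both ends of the tab meet the finger at the same height (0.1545 m) and resist alike: level and clipped. Retreat and hand in.

```bash
python3 -m crank '0 0 -10 0 0 0;0 0 -30 0 0 0;0 0 -30 0 0 0;0 0 -30 0 0 0;0 0 0 0 0 0'>/dev/null; python3 -m crank '0 0 0 0 0 0;0 0 0 0 0 0;0 0 0 0 0 0'
python3 - <<'E'
from h import *
a=grab_frame("top").astype(int);b=np.load("top0.npy").astype(int)
d=(abs(a-b).max(2)>60).astype(np.uint8);n,l,s,c=cv2.connectedComponentsWithStats(d)
print([(x[4],q.round()) for x,q in zip(s[1:],c[1:]) if x[4]>25])
print(hand_in())
E
```

```text
time_s: 21.87
tcp_pos: [0.5908, 0.1573, 0.2511]
tool_rot: [-0.124, 0.992, 0.0, -0.001]
contact_force: [-0.4, -0.0, 0.1]
gripper_width: 0.0002
finger_force: 0.0
[(np.int32(1198), array([272., 194.])), (np.int32(84), array([242., 197.])), (np.int32(5215), array([197., 273.])), (np.int32(306), array([357., 204.])), (np.int32(123), array([342., 206.])), (np.int32(39), array([254., 214.])), (np.int32(29), array([243., 222.])), (np.int32(144), array([262., 310.])), (np.int32(2366), array([165., 352.])), (np.int32(56), array([294., 323.])), (np.int32(2773), array([273., 367.])), (np.int32(941), array([115., 366.])), (np.int32(34), array([344., 344.])), (np.int32(193), array([221., 357.])), (np.int32(116), array([331., 353.])), (np.int32(154), array([134., 382.]))]
the job is handed in; nothing more can be done
None
```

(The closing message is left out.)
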